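Close the spindle canister and hang it on the hook scale

TASK

At the storeroom bench, first set the loose ring-shaped cover onto the open canister where it stands, down over the canister's lifting eye, so that it sits fully seated and level on the rim, turned so that its two grips stand beside the eye's two uprights and leave the way through the eye free for the hook. Then lift the closed canister by its tab, hang it by its eye on the hook of the spring scale, and ease it down gently so that the hook never hits its bottom stop; let go and wait until it hangs still, ready for reading. Keep the canister upright and leave the other parts on the bench where they are.

Things in the scene. Friction and masses are not known exactly. Their poses are not given: they have to be found in the camera images.
- canister: Open round steel can, 148 outside diameter, 140 mouth, 90 high, loose, 0.36 to 0.59 kg with the parts fixed inside. Origin: centre of its underside, z up. A central stem carries a dark steel lifting eye above the rim: an upright rectangular frame, 10 thick along x, 52 wide along y, heights 96 to 151, with a lifting tab on top. Yaw and yaw + pi look the same.
- canister_eye (a point): Middle of the underside of the eye's top bar, 144 above the canister's underside: the point that rests in the hook's saddle when hung. Axes as the canister's. The eye's hole below it is 40 wide along y and 42 high (heights 102 to 144), open along x.
- canister_tab (a point): Middle of the flat lifting tab on top of the eye, 170 above the canister's underside. Axes as the canister's. The tab is 24 wide along y, 10 thick along x, heights 151 to 189. Gripped across its 24 width, with the finger ends no lower than height 152, it leaves the hook free to enter the eye.
- cover: Loose ring-shaped metal cover, 152 diameter, central hole 68 diameter (passes over the eye), 0.15 kg, starts flat on the bench, right way up. Origin: centre of its underside, z up. Lowest 6: a tapered locating ring (126 to 132 diameter) that drops inside the mouth; heights 6 to 10: plate that rests on the rim. Seated, its origin is 84 above the canister's underside.
- cover_grip (a point): Middle of one of the cover's two black upright grips, 58 from the axis towards the cover's +x, 32 above its underside; the other is alike at the -x side. Each is 20 long along x (radially), 12 thick along y, heights 10 to 54. Axes as the cover's. On the canister the grips must lie towards the canister's +y and -y (within 0.9 rad): lying along its x they would stand in the hook's way.
- scale: Bench hook scale, fixed: grey housing 75 x 90, 145 high, with a sprung post rising from it that carries the hook's arm. Origin on the bench directly below the hook's saddle; the hook's open tip points to the scale's -x; housing front 110 to +x, post 134 to +x, beside it a white graduated strip up to 235 high. The eye goes on along +x, over the tip.
- hook_saddle (a point): Top of the hook's 8 thick round bar at its lowest place (the saddle), 225 above the bench when unloaded; moves down with the hook. Axes as the scale's. The upturned tip ends 26 out to -x and rises 14 above this point; the arm to +x runs 6 above it. The whole hook, tip to arm, lies between 8 below and 14 above this point.
- hook (a joint): How far the hook has dipped, m: 0 unloaded, grows downward, bottom stop at 0.060. Spring 160 N/m with 1 N preload: the closed canister dips it about 24 to 39 mm, and it bobs for a second or two when let go. Let go suddenly at the top, it can hit the stop.
- pulley: Bystander: dark steel belt pulley, 100 diameter, 55 high. Origin under its centre.
- sleeve: Bystander: flanged aluminium sleeve standing upright, 110 diameter at its foot, 100 high. Origin under its centre.
- blank_flange: Bystander: solid steel disc, 90 diameter, 16 high. Origin under its centre.
- jug: Bystander: white plastic bottle with black cap, 72 diameter, 160 high. Origin under its centre.
- wrench: Bystander: steel wrench lying flat. Origin under its middle.
- shaft_block: Bystander: grey 50 mm bearing block with a shaft of 22 diameter through it. Origin under the block's centre.
- small_bin: Bystander: red plastic open bin, 150 x 100, 70 high. Origin under its centre.
There are look-alikes about, which are no part of the job. Leave any green or purple look-alike of the canister alone.

How it is judged:
By the outcome, as a careful person would: the job done as asked, in the order asked, and still so for the second after the job is handed in, with the robot touching nothing.
It also fails if it takes over 69 s, if anything falls off the work surface, if the arm or the gripper's body presses on something with over 40 N, if the wrist force passes 120 N, or if a joint passes its speed limit or range.

ROBOT

A 6-joint arm with a two-finger parallel gripper is mounted at the origin on the work surface. World frame = base frame: x ahead of the robot, y to its left, z up, the work surface at z = 0. Lengths are in mm, angles in rad, forces in N, time in s.
With the tool pointing down it reaches from about 275 to 750 mm from the base axis. Payload 10.2 kg.
Tool frame: the origin (TCP) lies at the very end of the fingers, on their centre line; the grasp point (between the pads) lies manip.grip_depth behind it (manip.grip_depth is the distance from the TCP to the grasp point, in mm); z points along the fingers, y is the direction in which the jaws open and shut (so a half turn about z gives the same grasp; the last joint's range is limited). The gripper opens to 85 mm and grips with 20 to 120 N. Pads are 22 mm wide; open, the fingers measure 114 mm over their backs; the gripper's body (76 mm by 85 mm) begins 54 mm behind the grasp point. The pads swing forward as they close: fully open they stand 13 mm farther back than shut.
Start: joints at [-0.223, 0.313, 1.498, -0, 1.331, -0.223], TCP at [525.006, -0.013, 231.294] pointing down, gripper open.
Joint ranges: [-2.94, 2.94], [-0.97, 2.17], [0.19, 2.56], [-1.23, 4.37], [0.02, 3.11], [-2.88, 2.88]. Speed limits (rad/s): [2.39, 2.39, 3.01, 3.14, 3.14, 3.14].

INTERFACE

Orientations are given as a unit quaternion [x, y, z, w].
In Python, from plant import manip gives the robot as it stands.
- The arm moves only by the shell command python3 -m inch 'ROWS'. ROWS is JSON, one flat list of numbers, 7 for each row, row after row: the turn, a rotation vector about the tool's x, y, z each as a share of 30 degrees, from -1 to 1, then the shift along the tool's x, y, z each as a share of 0.5 m, from -1 to 1, then the opening in per cent of the stroke, from 0 (shut) to 100 (fully open). In form: [wx, wy, wz, tx, ty, tz, jaw, wx, wy, wz, tx, ty, tz, jaw, ...]. A call has 1 to 8 rows; each row is the pose to reach, as a shift and turn from the pose measured when the call began, along the tool's axes at that moment; what a row does not reach only later rows make up. A row lasts 1/10 s, in which the tool goes at most 50 mm and 8.59 degrees, less where a joint would pass 70% of its speed; a pose out of reach is approached as far as the arm can. A call with a number of a shift or a turn outside -1 to 1 is refused whole. A call with a gripper value outside its range is refused whole. The fingers move at their own pace and stop on an object; the grip force is fixed at half the most. Time passes only in rows, so rows that repeat a pose let the fingers close. It gives the time, the measured TCP pose, the force and the opening at its end, in the units of the state.
- manip.read_state(): the state, without advancing time (a new reading comes with each control period).
- manip.grab_frame(name): name is "scene" or "side" or "wrist"; returns a dict with "frame" (384x512x3 uint8, red, green, blue), "z_map" (384x512 float32, mm along the optical axis (not along the pixel's ray), 0 where there is no reading), "vfov" (degrees; the focal length in pixels is half the picture's height over the tangent of half this angle, whatever the lens; pixels are square), "cx", "cy" (the principal point, pixels), "distortion" ([k1, k2, p1, p2, k3] as OpenCV has them; the pictures are not rectified), "cam_to_world" (4x4, takes a point from camera to world coordinates). Camera axes: x right, y down, z forward; pixel columns grow to the right and rows downward; lengths in mm; the calibration is good to about 2 mm. A picture is of the moment at which its call begins.
- manip.finish_job(): hands the job in, once; it reports no verdict.
The state is a dict: "time_s": time; "joint_pos": joint angles; "qd": joint speeds; "effort": joint torques, N m; "ee_pos": TCP position; "ee_rot": TCP orientation; "contact_force": force on the tool from outside, world axes, zero at the start; "wrist_torque": the same for the moment, N m; "grip_width": finger opening in mm.
Only numpy, scipy, OpenCV 4.12 (cv2) and the standard library are available. Lean on these libraries where they do the work, as an engineer would, in place of code of your own. Each camera call takes 0.05 s, during which the arm holds its last target.

## Working session

There is one attempt and no reset: what is moved stays moved. The work goes in short steps, Python scripts to look and compute and a shell command to move; the robot and the scene stay as the last step left them, time stands still between calls to the robot, and variables do not carry over. Pictures are saved under pics/ and viewed, and the job is handed in when it is done.

```bash
ls; mkdir -p pics; cat > h.py <<'E'
from plant import manip
import numpy as np, cv2, pickle
def grab(n,tag):
    f=manip.grab_frame(n)
    cv2.imwrite(f'pics/{tag}.png',cv2.cvtColor(f['frame'],cv2.COLOR_RGB2BGR))
    pickle.dump(f,open(f'pics/{tag}.pkl','wb'))
    return f
def load(tag): return pickle.load(open(f'pics/{tag}.pkl','rb'))
def K(f):
    fl=f['frame'].shape[0]/2/np.tan(np.radians(f['vfov'])/2)
    return np.array([[fl,0,f['cx']],[0,fl,f['cy']],[0,0,1]])
def rays(f,px):
    px=np.array(px,float).reshape(-1,1,2)
    u=cv2.undistortPoints(px,K(f),np.array(f['distortion'],float)).reshape(-1,2)
    return np.c_[u,np.ones(len(u))]
def onplane(f,px,z):
    T=np.array(f['cam_to_world']);d=rays(f,px)@T[:3,:3].T;o=T[:3,3]
    return o+d*((z-o[2])/d[:,2])[:,None]
def world(f,px):
    px=np.array(px).reshape(-1,2);r=rays(f,px)
    z=f['z_map'][px[:,1].astype(int),px[:,0].astype(int)]
    T=np.array(f['cam_to_world']);return (r*z[:,None])@T[:3,:3].T+T[:3,3]
def cloud(f):
    h,w=f['z_map'].shape
    v,u=np.mgrid[0:h,0:w];px=np.c_[u.ravel(),v.ravel()]
    P=world(f,px).reshape(h,w,3);P[f['z_map']==0]=np.nan
    return P
def proj(f,P):
    T=np.linalg.inv(np.array(f['cam_to_world']));
    p=np.array(P,float).reshape(-1,3)@T[:3,:3].T+T[:3,3]
    return cv2.projectPoints(p,np.zeros(3),np.zeros(3),K(f),np.array(f['distortion'],float))[0].reshape(-1,2)
def st():
    s=manip.read_state()
    for k in ('time_s','ee_pos','ee_rot','contact_force','grip_width','joint_pos'): print(k,np.round(s[k],4))
    return s
E
python3 - <<'E'
from h import *
st();print(manip.grip_depth)
for n in('scene','side','wrist'):
    f=grab(n,n+'0');print(n,f['vfov'],f['distortion'],np.round(f['cam_to_world'],2).tolist())
E
```

```text
pics
time_s 0.0
ee_pos [5.247368e+02 5.900000e-02 2.307228e+02]
ee_rot [ 7.071e-01  7.071e-01 -4.000e-04 -6.000e-04]
contact_force [ 0.6117  0.1051 -0.0659]
grip_width 85.2081
joint_pos [-0.2234  0.3135  1.4985 -0.      1.331  -0.2234]
18.700000000000003
scene 47.080398064413906 [-0.12914795  0.          0.          0.          0.        ] [[-0.88, 0.37, -0.29, 928.13], [0.47, 0.66, -0.58, 778.64], [-0.02, -0.65, -0.76, 1207.67], [0.0, 0.0, 0.0, 1.0]]
side 47.51405335721228 [-0.05291362  0.          0.          0.          0.        ] [[0.81, -0.33, 0.48, -212.43], [-0.58, -0.47, 0.66, -1052.07], [0.0, -0.82, -0.57, 1044.26], [0.0, 0.0, 0.0, 1.0]]
wrist 61.28801689650581 [0.00581759 0.         0.         0.         0.        ] [[1.0, -0.0, -0.0, 525.92], [-0.0, -0.96, -0.27, 68.16], [-0.0, 0.27, -0.96, 373.94], [0.0, 0.0, 0.0, 1.0]]
```

View pics/scene0.png

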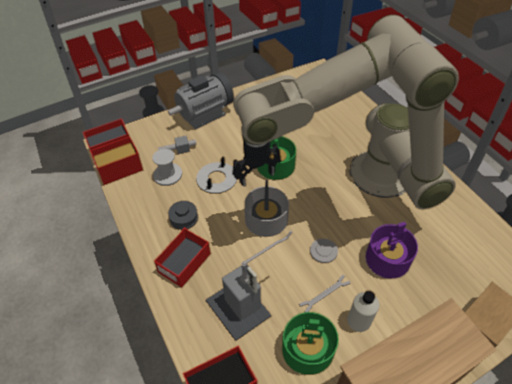

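View pics/side0.png

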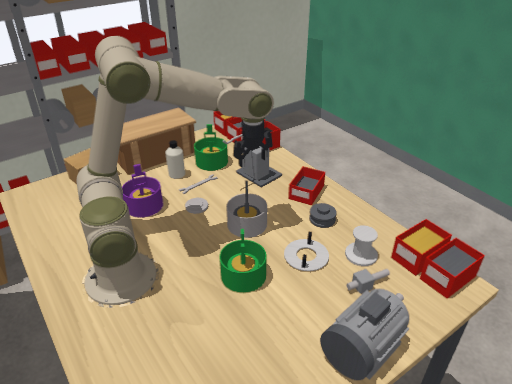

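View pics/wrist0.png

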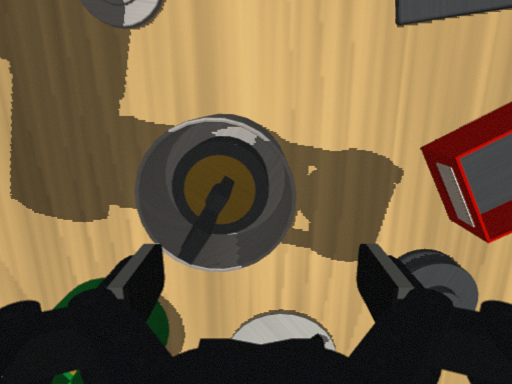

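The steel canister is at scene (267,212) and side (247,215). The cover is at scene (217,177) and side (306,254), and the scale at scene (242,295). Next I'll measure them.

```bash
python3 - <<'E'
from h import *
def crop(tag,x,y,w,h,s,out):
    im=cv2.imread(f'pics/{tag}.png')[y:y+h,x:x+w];cv2.imwrite(f'pics/{out}.png',cv2.resize(im,None,fx=s,fy=s,interpolation=cv2.INTER_CUBIC))
crop('scene0',180,140,130,200,3,'sc_z'); crop('side0',210,120,130,160,3.7,'si_z')
for n,bx in(('scene0',[(190,155,245,200),(240,185,295,240),(205,260,275,340)]),('side0',[(280,225,332,275),(222,175,272,240),(235,140,290,190)])):
    f=load(n);P=cloud(f)
    for b in bx:
        Q=P[b[1]:b[3],b[0]:b[2]].reshape(-1,3);Q=Q[~np.isnan(Q[:,0])]
        print(n,b);
        for lo,hi in((6,15),(15,70),(48,60),(80,94),(95,200),(140,150),(180,195),(200,245)):
            q=Q[(Q[:,2]>lo)&(Q[:,2]<hi)]
            if len(q)>3: print(lo,hi,len(q),q.mean(0).round(1),q.min(0).round(0),q.max(0).round(0))
E
```

```text
scene0 (190, 155, 245, 200)
6 15 689 [ 557.7 -270.1   10.5] [ 424. -406.    6.] [ 659. -135.   15.]
15 70 159 [ 557.6 -272.2   30.8] [ 481. -342.   15.] [ 623. -198.   61.]
48 60 35 [ 559.4 -264.4   54.6] [ 499. -323.   49.] [ 606. -223.   60.]
scene0 (240, 185, 295, 240)
6 15 118 [490.6  -3.2   9.3] [ 341. -173.    6.] [589.  83.  15.]
15 70 1249 [487.3 -11.4  49.1] [412. -91.  15.] [559.  59.  70.]
48 60 572 [486.2 -14.8  55.6] [412. -91.  48.] [558.  57.  60.]
80 94 273 [488.5 -12.8  87.2] [411. -93.  80.] [558.  57.  94.]
95 200 93 [489.7  -6.7 139.3] [420. -85.  95.] [512.  58. 192.]
140 150 7 [493.9  -1.1 145.5] [480. -14. 140.] [499.   8. 150.]
180 195 8 [490.7  -7.9 186.4] [487. -10. 181.] [494.  -6. 192.]
200 245 37 [544.6 208.7 228.9] [530. 203. 221.] [565. 212. 239.]
scene0 (205, 260, 275, 340)
6 15 1083 [734.7 252.5  11.6] [552.  67.   6.] [827. 355.  15.]
15 70 475 [725.3 257.2  33.1] [648. 156.  15.] [791. 318.  70.]
48 60 66 [713.3 256.3  53.9] [660. 198.  48.] [744. 280.  60.]
80 94 81 [710.5 261.9  87.7] [659. 196.  80.] [743. 279.  94.]
95 200 995 [708.1 243.9 141.1
[... 738 characters left out ...]
80.] [556.  60.  94.]
95 200 124 [429.6 -90.9 159.2] [ 318. -236.   95.] [549.   0. 193.]
140 150 10 [469.1 -38.2 145.2] [463. -41. 141.] [476. -34. 149.]
180 195 45 [ 387.4 -143.9  188.4] [ 318. -236.  182.] [489.  -9. 193.]
side0 (235, 140, 290, 190)
6 15 305 [726.3 209.1  10.8] [577. 105.   6.] [939. 386.  15.]
15 70 373 [720.8 226.1  38. ] [646.  11.  15.] [940. 489.  70.]
48 60 66 [700.8 204.   54.5] [657.  11.  48.] [894. 374.  60.]
80 94 72 [682.8 203.3  87. ] [658. 178.  80.] [740. 259.  94.]
95 200 249 [658.5 176.7 130.1] [472. -32.  95.] [738. 253. 191.]
140 150 54 [683.4 203.8 145.1] [657. 175. 140.] [737. 251. 150.]
180 195 18 [480.7 -21.8 187.6] [472. -30. 182.] [489.  -9. 191.]
```

```bash
sleep 1
```

```text
(no output)
```

View pics/sc_z.png

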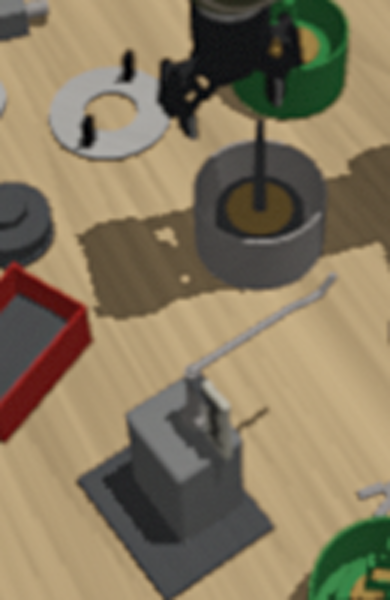

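View pics/si_z.png

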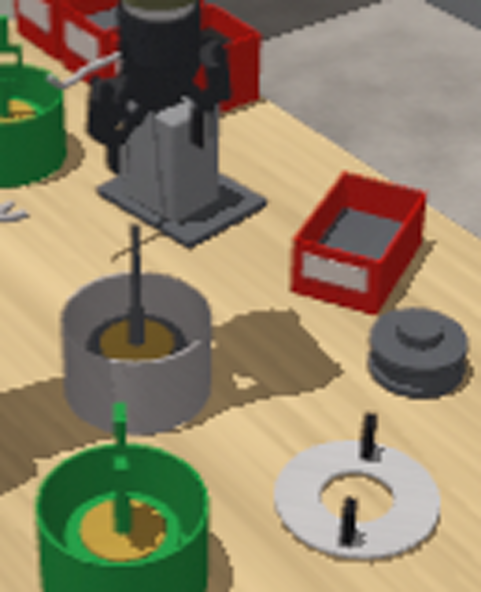

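```bash
python3 - <<'E'
from h import *
from scipy.optimize import least_squares
def circ(q):
    r=least_squares(lambda p:np.hypot(q[:,0]-p[0],q[:,1]-p[1])-p[2],[*q[:,:2].mean(0),70],loss='soft_l1',f_scale=2);return r.x,np.sqrt(np.mean(r.fun**2))
def pca(q):
    m=q[:,:2].mean(0);_,_,v=np.linalg.svd(q[:,:2]-m);return m.round(1),np.degrees(np.arctan2(v[0,1],v[0,0])).round(1)
for n in('scene0','side0'):
    f=load(n);P=cloud(f).reshape(-1,3);C=f['frame'].reshape(-1,3).astype(int)
    near=lambda c,r,lo,hi:(np.hypot(P[:,0]-c[0],P[:,1]-c[1])<r)&(P[:,2]>lo)&(P[:,2]<hi)
    m=near((484,-18),85,60,88);q=P[m];q=q[np.hypot(q[:,0]-484,q[:,1]+18)>66]
    print(n,'can wall',circ(q),len(q), 'top z',np.percentile(P[near((484,-18),85,70,95)][:,2],[50,90,98]))
    q=P[near((484,-18),35,100,195)];print(' eye',pca(q),len(q))
    q=P[near((484,-18),35,155,195)];print(' tab',pca(q),len(q),q[:,2].max())
    # cover
    m=near((552,-273),90,7,13)&(C.min(1)>110);q=P[m];print(' cover mean',circ(q[np.hypot(q[:,0]-552,q[:,1]+273)>66]),len(q),np.median(q[:,2]))
    for c in((508,-316),(597,-230)):
        m=near(c,25,20,60)&(C.max(1)<70);q=P[m];print(' grip',q.mean(0).round(1),len(q),q.min(0).round(),q.max(0).round())
    m=near((608,230),120,205,245);q=P[m];print(' hook',len(q),pca(q))
    d=np.array([np.cos(.32),np.sin(.32)]);t=q[:,:2]@d
    o=np.argsort(t);
    for i in o[::max(1,len(o)//14)]: print('   ',q[i].round(1))
    m=near((710,240),70,142,150);q=P[m];print(' house top',cv2.minAreaRect(q[:,:2].astype(np.float32)),len(q))
    g=(C[:,1]>C[:,0]+40)&(C[:,1]>C[:,2]+40)&(P[:,2]>20)&(P[:,0]<500)&(P[:,0]>250);q=P[g&(abs(P[:,1])<350)];print(' green',q.mean(0).round(),q.min(0).round(),q.max(0).round())
E
```

```text
scene0 can wall (array([484.72651407, -15.97490865,  71.69276575]), np.float64(1.8070371641279415)) 444 top z [83.71589466 91.83263347 93.6637758 ]
 eye (array([489.5,  -7.8]), np.float64(54.0)) 98
 tab (array([486.1, -13.5]), np.float64(48.7)) 47 191.7341686429147
 cover mean (array([ 553.22020201, -272.65907584,   71.65079551]), np.float64(3.7600698780744306)) 487 10.495525455510005
 grip [ 512.1 -303.5   42.1] 27 [ 505. -311.   21.] [ 518. -297.   58.]
 grip [ 600.5 -228.7   43.3] 30 [ 593. -239.   21.] [ 608. -222.   60.]
 hook 314 (array([642.3, 234.2]), np.float64(18.7))
    [529.9 207.1 237.6]
    [546.9 210.4 225.2]
    [568.4 215.  227.3]
    [590.1 214.9 233.2]
    [609.4 217.  230.9]
    [629.9 221.4 232.7]
    [648.1 227.7 231. ]
    [667.  229.9 229.1]
    [683.4 228.2 234.5]
    [682.8 249.3 235.1]
    [691.  234.9 205.4]
    [694.5 230.4 206.7]
    [679.7 280.6 219.6]
    [685.2 268.7 205.8]
    [683.9 278.4 234.9]
 house top ((701.4495239257812, 234.58331298828125), (73.77261352539062, 94.09098052978516), 7.966829299926758) 516
 green [ 308. -193.   81.] [ 260. -285. 
[... 478 characters left out ...]
.   58.]
 grip [ 590.4 -242.    40.7] 27 [ 584. -249.   22.] [ 599. -230.   58.]
 hook 46 (array([573.8, 209.9]), np.float64(-172.6))
    [526.2 203.7 238.3]
    [532.9 200.1 237.7]
    [538.  201.4 235.5]
    [547.  202.2 223.5]
    [548.2 211.6 218.8]
    [556.5 202.8 224.5]
    [567.2 205.  228.8]
    [572.1 212.6 228.2]
    [577.7 206.8 233.4]
    [582.7 215.  223.7]
    [586.5 213.3 232.1]
    [594.5 211.5 230.3]
    [602.7 216.8 229.8]
    [609.7 213.2 229.2]
    [616.2 216.  230.3]
    [621.6 216.9 228.3]
 house top ((698.4102172851562, 216.67117309570312), (73.62853240966797, 68.10809326171875), 3.4652106761932373) 44
 green [ 323. -231.   65.] [ 251. -300.   20.] [ 400. -147.  193.]
```

```bash
cat >> h.py <<'E'
from scipy.spatial.transform import Rotation as R
def plan(pos,az,down=None):
    """target TCP pos, tool-x azimuth deg, tool pointing down -> rows shares"""
    s=manip.read_state();R0=R.from_quat(s['ee_rot'])
    a=np.radians(az);x=np.array([np.cos(a),np.sin(a),0]);z=np.array([0,0,-1.]);y=np.cross(z,x)
    Rt=R.from_matrix(np.c_[x,y,z])
    w=(R0.inv()*Rt).as_rotvec();d=R0.inv().apply(np.array(pos)-s['ee_pos'])
    xa=R0.as_matrix()[:,0]
    print('t',round(s['time_s'],2),'pos',np.round(s['ee_pos'],1),'az',np.degrees(np.arctan2(xa[1],xa[0])).round(1),'z',R0.as_matrix()[:,2].round(3),'F',np.round(s['contact_force'],1),'w',round(s['grip_width'],1))
    print('turn',np.round(np.degrees(w)/30,4),'shift',np.round(d/500,4),'dist',np.linalg.norm(d).round(),'deg',np.degrees(np.linalg.norm(w)).round(1))
E
python3 - <<'E'
from h import *
plan((599.3,-232.9,180),40.3)
E
```

```text
t 0.15 pos [524.8   0.  230.9] az 90.0 z [-0.001  0.    -1.   ] F [-0.1 -1.  -0.8] w 85.0
turn [-1.9000e-03  5.0000e-04  1.6568e+00] shift [-0.4659  0.1491  0.1015] dist 250.0 deg 49.7
```

```bash
python3 -m inch '[0,0,1,-0.2,0.06,-0.02,100, 0,0,1,-0.4659,0.1491,0,100, 0,0,1,-0.4659,0.1491,0.1,100, 0,0,1,-0.4659,0.1491,0.1,100, 0,0,1,-0.4659,0.1491,0.1,100, 0,0,1,-0.4659,0.1491,0.1,100, 0,0,1,-0.4659,0.1491,0.1,100]'
python3 - <<'E'
from h import *
plan((599.3,-232.9,180),40.3)
E
```

```text
time_s: 0.85
ee_pos: [599.0, -233.6, 179.5]
ee_rot: [0.866, 0.499, -0.001, -0.001]
contact_force: [0.2, 0.5, 0.2]
grip_width: 85.2
t 0.85 pos [ 599.  -233.6  179.5] az 59.9 z [-0.003  0.001 -1.   ] F [0.2 0.5 0.2] w 85.2
turn [-0.0058  0.0012  0.6537] shift [ 0.0016 -0.0002 -0.0011] dist 1.0 deg 19.6
```

```bash
python3 -m inch '[0,0,0.6537,0,0,0,100, 0,0,0.6537,0,0,0,100, 0,0,0.6537,0,0,0,100, 0,0,0.6537,0,0,0,100]'
python3 - <<'E'
from h import *
f=grab('wrist','wrist1')
plan((599.3,-232.9,180),40.3)
print(proj(f,[(552,-273,10),(552+58*np.cos(np.radians(40.3)),-273+58*np.sin(np.radians(40.3)),54),(552-58*np.cos(np.radians(40.3)),-273-58*np.sin(np.radians(40.3)),54)]).round())
E
```

```text
time_s: 1.25
ee_pos: [599.2, -232.2, 180.5]
ee_rot: [0.939, 0.345, -0.001, -0.001]
contact_force: [0.3, -0.6, -0.8]
grip_width: 85.2
t 1.3 pos [ 599.1 -232.4  180.4] az 40.5 z [-0.002  0.001 -1.   ] F [-0.2  0.5 -0.1] w 85.1
turn [-0.0038  0.0013  0.0053] shift [-0.0004  0.001   0.0008] dist 1.0 deg 0.2
[[261. 233.]
 [261. 190.]
 [261. 307.]]
```

View pics/wrist1.png

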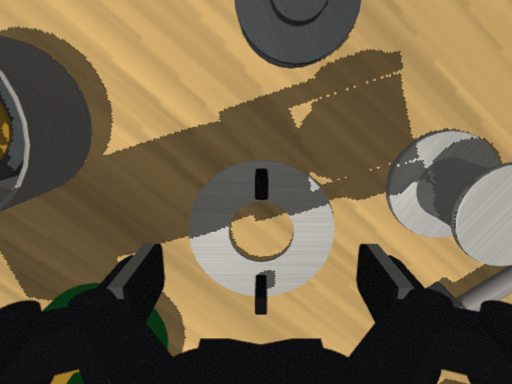

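```bash
python3 - <<'E'
from h import *
f=load('wrist1')
print(onplane(f,[(445,185),(295,0)],0))
c=onplane(f,[(261,229)],10);print('cover c',c); print('grips',onplane(f,[(261,185),(261,293)],54))
plan((599.3,-232.9,60),40.3);plan((599.3,-232.9,15),40.3)
E
python3 -m inch '[0,0,0,0,0,0.1,40, 0,0,0,0,0,0.2,40, 0,0,0,0,0,0.24,40, 0,0,0,0,0,0.24,40, 0,0,0,0,0,0.24,40]'
python3 - <<'E'
from h import *
plan((599.3,-232.9,15),40.3)
f=grab('wrist','wrist2')
E
```

```text
[[ 711.31134263 -385.87663198    0.        ]
 [ 737.76538935 -155.23143514    0.        ]]
cover c [[ 555.11151237 -270.62050818   10.        ]]
grips [[ 599.66752489 -232.84775063   54.        ]
 [ 519.24652137 -301.06283667   54.        ]]
t 1.3 pos [ 599.1 -232.4  180.4] az 40.5 z [-0.002  0.001 -1.   ] F [-0.2  0.5 -0.1] w 85.1
turn [-0.0038  0.0013  0.0053] shift [-0.0003  0.0015  0.2408] dist 120.0 deg 0.2
t 1.3 pos [ 599.1 -232.4  180.4] az 40.5 z [-0.002  0.001 -1.   ] F [-0.2  0.5 -0.1] w 85.1
turn [-0.0038  0.0013  0.0053] shift [-2.000e-04  1.700e-03  3.308e-01] dist 165.0 deg 0.2
time_s: 1.8
ee_pos: [599.6, -232.2, 61.9]
ee_rot: [0.938, 0.346, -0.0, -0.0]
contact_force: [0.3, 0.0, 0.7]
grip_width: 33.9
t 1.8 pos [ 599.6 -232.2   61.9] az 40.5 z [-0.  0. -1.] F [0.3 0.  0.7] w 33.9
turn [-0.0003 -0.      0.0078] shift [-0.0014  0.0007  0.0939] dist 47.0 deg 0.2
```

View pics/wrist2.png

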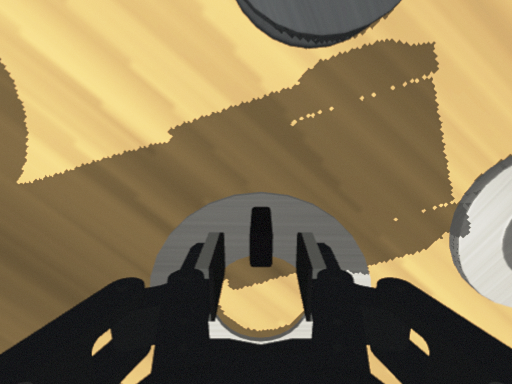

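```bash
python3 -m inch '[0,0,0,0.004,0,0.05,40, 0,0,0,0.004,0,0.094,40, 0,0,0,0.004,0,0.094,40, 0,0,0,0.004,0,0.094,0, 0,0,0,0.004,0,0.094,0, 0,0,0,0.004,0,0.094,0, 0,0,0,0.004,0,0.094,0, 0,0,0,0.004,0,0.094,0]'
python3 -m inch '[0,0,0,0,0,0,0, 0,0,0,0,0,0,0]'
python3 - <<'E'
from h import *
plan((599.3,-232.9,15),40.3)
f=grab('wrist','wrist3')
E
```

```text
time_s: 2.65
ee_pos: [602.6, -231.7, 18.1]
ee_rot: [0.938, 0.346, 0.002, 0.002]
contact_force: [0.7, 0.5, 7.1]
grip_width: 11.4
time_s: 2.85
ee_pos: [602.9, -231.9, 18.9]
ee_rot: [0.938, 0.346, 0.002, 0.002]
contact_force: [0.1, -0.1, -0.9]
grip_width: 10.9
t 2.85 pos [ 602.9 -231.9   18.9] az 40.5 z [ 0.006 -0.003 -1.   ] F [ 0.1 -0.1 -0.9] w 10.9
turn [ 0.0115 -0.0042  0.0072] shift [-0.0068 -0.0033  0.0077] dist 5.0 deg 0.4
```

View pics/wrist3.png

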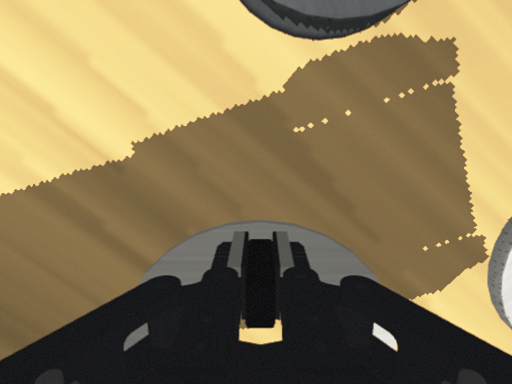

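```bash
python3 -m inch '[0,0,0,0,0,-0.04,0, 0,0,0,0,0,-0.12,0, 0,0,0,0,0,-0.2,0, 0,0,0,0,0,-0.28,0, 0,0,0,0,0,-0.36,0, 0,0,0,0,0,-0.44,0, 0,0,0,0,0,-0.44,0, 0,0,0,0,0,-0.44,0]'
python3 - <<'E'
from h import *
plan((599.3,-232.9,15),40.3)
for n in('scene','side','wrist'): grab(n,n+'4')
def crop(tag,x,y,w,h,s,out):
    im=cv2.imread(f'pics/{tag}.png')[y:y+h,x:x+w];cv2.imwrite(f'pics/{out}.png',cv2.resize(im,None,fx=s,fy=s,interpolation=cv2.INTER_CUBIC))
a=cv2.imread('pics/scene4.png')[80:260,150:330];b=cv2.imread('pics/side4.png')[100:280,190:370]
cv2.imwrite('pics/c4.png',cv2.resize(np.hstack([a,b]),None,fx=2.2,fy=2.2))
E
```

```text
time_s: 3.7
ee_pos: [601.6, -231.2, 238.5]
ee_rot: [0.938, 0.346, 0.002, 0.002]
contact_force: [-0.2, -0.0, -2.1]
grip_width: 11.0
t 3.7 pos [ 601.6 -231.2  238.5] az 40.5 z [ 0.005 -0.003 -1.   ] F [-0.2 -0.  -2.1] w 11.0
turn [ 0.0109 -0.004   0.0073] shift [-0.0066 -0.0029  0.4469] dist 223.0 deg 0.4
```

View pics/c4.png

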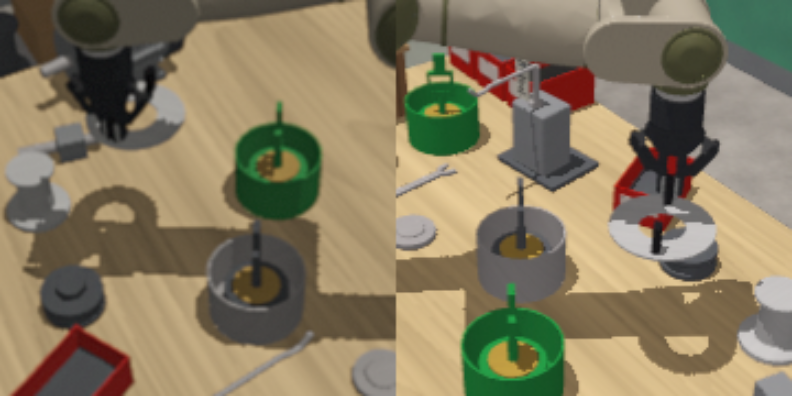

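View pics/wrist4.png

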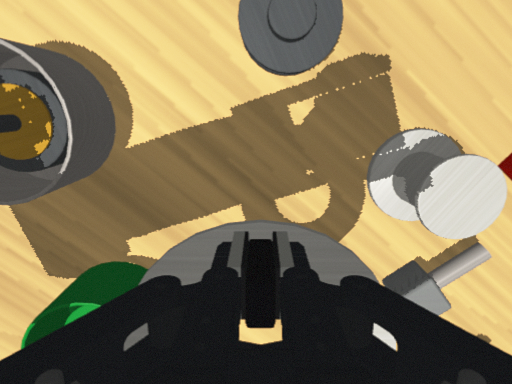

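```bash
cat >> h.py <<'E'
from scipy.optimize import least_squares
def circ(q,r0=None):
    p0=[*q[:,:2].mean(0)]+([] if r0 else [70])
    r=least_squares(lambda p:np.hypot(q[:,0]-p[0],q[:,1]-p[1])-(r0 or p[2]),p0,loss='soft_l1',f_scale=1.5);return r.x.round(1),np.sqrt(np.mean(r.fun**2)).round(2)
def bright_edge(f,lo,hi,box,z,c):
    pass
E
python3 - <<'E'
from h import *
s=manip.read_state();tcp=np.array(s['ee_pos'])
for n in('scene4','side4'):
    f=load(n);P=cloud(f).reshape(-1,3);C=f['frame'].reshape(-1,3).astype(int)
    c=tcp-[46,38,0]
    m=(np.hypot(P[:,0]-c[0],P[:,1]-c[1])<85)&(abs(P[:,2]-230)<14)&(C.min(1)>95);q=P[m]
    A=np.c_[q[:,:2]-c[:2],np.ones(len(q))];k=np.linalg.lstsq(A,q[:,2],rcond=None)[0]
    rs=q[:,2]-A@k;k=np.linalg.lstsq(A[abs(rs)<4],q[abs(rs)<4,2],rcond=None)[0]
    print(n,len(q),'plane slopes,z',k.round(3),'mean',q.mean(0).round(1))
    # contour of mask, outline ray-cast on plane z
    M=m.reshape(384,512).astype(np.uint8);M=cv2.morphologyEx(M,cv2.MORPH_CLOSE,np.ones((3,3)))
    cn=max(cv2.findContours(M,cv2.RETR_EXTERNAL,cv2.CHAIN_APPROX_NONE)[0],key=len).reshape(-1,2)
    e=onplane(f,cn,k[2]);print('  outline circle',circ(e[:,:]),circ(e,76), len(e))
    # canister rim: 
    m=(np.hypot(P[:,0]-484,P[:,1]+17)<85)&(P[:,2]>55)&(P[:,2]<88);q=P[m];q=q[np.hypot(q[:,0]-484,q[:,1]+17)>64];print('  can',circ(q),len(q))
    m=(np.hypot(P[:,0]-484,P[:,1]+17)<35)&(P[:,2]>98)&(P[:,2]<193);q=P[m];print('  eye mean',q.mean(0).round(1),len(q))
E
```

```text
scene4 236 plane slopes,z [ 1.00000e-03 -9.00000e-03  2.31488e+02] mean [ 505.7 -268.2  231.4]
  outline circle (array([ 498.3, -261.3,   36.8]), np.float64(12.29)) (array([ 443.7, -252.9]), np.float64(16.98)) 57
  can (array([484.8, -15.9,  71.5]), np.float64(1.79)) 523
  eye mean [489.2  -8.  150.8] 100
side4 913 plane slopes,z [-0.00000e+00  2.00000e-03  2.29823e+02] mean [ 547.3 -277.4  229.8]
  outline circle (array([ 548.8, -275.1,   74.9]), np.float64(5.27)) (array([ 549.1, -274.9]), np.float64(5.65)) 120
  can (array([481.8, -19.4,  71.8]), np.float64(2.21)) 541
  eye mean [473.5 -31.6 150.6] 80
```

```bash
python3 - <<'E'
from h import *
plan((521.3,35.6,240),56.2)
E
```

```text
t 3.85 pos [ 601.1 -230.9  236.5] az 40.5 z [ 0.002 -0.001 -1.   ] F [-0.  -0.4 -1.9] w 11.3
turn [ 0.0041 -0.0012 -0.5228] shift [ 0.2249 -0.509  -0.0078] dist 278.0 deg 15.7
```

```bash
python3 -m inch '[0,0,-0.1,0.02,-0.05,-0.01,0, 0,0,-0.2,0.055,-0.12,-0.01,0, 0,0,-0.3,0.09,-0.2,-0.01,0, 0,0,-0.4,0.13,-0.29,-0.01,0, 0,0,-0.52,0.17,-0.38,-0.01,0, 0,0,-0.5228,0.2,-0.45,-0.01,0, 0,0,-0.5228,0.2249,-0.509,-0.01,0, 0,0,-0.5228,0.2249,-0.509,-0.01,0]'
python3 -m inch '[0,0,0,0,0,0,0,0,0,0,0,0,0,0]'
cat > look.py <<'E'
from h import *
import sys
t=sys.argv[1]
plan((521.3,35.6,240),56.2)
for n in('scene','side','wrist'): grab(n,n+t)
a=cv2.imread(f'pics/scene{t}.png')[110:270,190:350];b=cv2.imread(f'pics/side{t}.png')[110:270,170:330]
cv2.imwrite(f'pics/c{t}.png',cv2.resize(np.hstack([a,b]),None,fx=2.5,fy=2.5,interpolation=cv2.INTER_CUBIC))
E
python3 look.py 5
```

```text
time_s: 4.65
ee_pos: [519.9, 38.8, 240.3]
ee_rot: [0.881, 0.473, 0.0, -0.0]
contact_force: [1.0, -0.8, -1.1]
grip_width: 11.2
time_s: 4.85
ee_pos: [519.8, 38.2, 239.6]
ee_rot: [0.881, 0.473, -0.0, -0.0]
contact_force: [0.4, 0.3, -1.2]
grip_width: 11.0
t 4.85 pos [519.8  38.2 239.6] az 56.4 z [-0.001  0.    -1.   ] F [ 0.4  0.3 -1.2] w 11.0
turn [-0.0021  0.001   0.0066] shift [-0.0028  0.0054 -0.0007] dist 3.0 deg 0.2
```

View pics/c5.png

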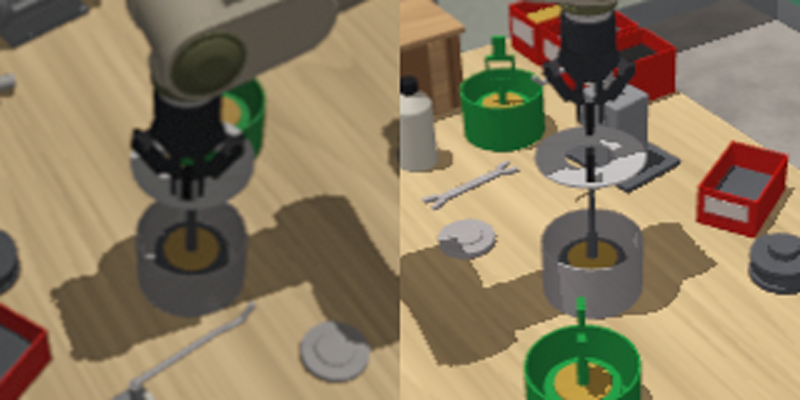

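View pics/wrist5.png

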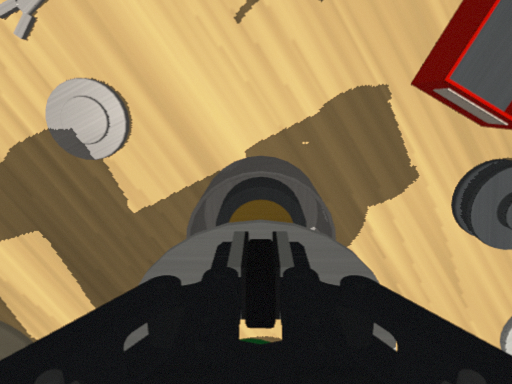

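```bash
cat > cov.py <<'E'
from h import *
def ext(tag,c,zc,r,tol=10,rmin=0):
    f=load(tag);P=cloud(f);d=np.hypot(P[...,0]-c[0],P[...,1]-c[1])
    M=(d<95)&(d>rmin)&(abs(P[...,2]-zc)<tol)
    ys,xs=np.nonzero(M)
    # boundary points: those whose distance is outer per angular bin
    q=P[M];a=np.degrees(np.arctan2(q[:,1]-c[1],q[:,0]-c[0]));e=[]
    px=np.c_[xs,ys]
    for b in range(-180,180,6):
        s=(a>=b)&(a<b+6)
        if s.sum()>2:
            i=np.argmax(d[M][s]);e.append(px[s][i])
    E=onplane(f,np.array(e),zc);dd=np.hypot(E[:,0]-c[0],E[:,1]-c[1]);k=abs(dd-r)<9
    print(tag,'z med',np.median(q[:,2]).round(1),'n',k.sum(),'free',circ(E[k]) ,'fixed',circ(E[k],r))
if __name__=='__main__':
    import sys
    t=sys.argv[1];z=float(sys.argv[2])
    for n in('scene','side'):
        ext(n+t,(484,-17),z,76)
        f=load(n+t);P=cloud(f).reshape(-1,3)
        m=(np.hypot(P[:,0]-484,P[:,1]+17)<85)&(P[:,2]>10)&(P[:,2]<84);q=P[m];dd=np.hypot(q[:,0]-484,q[:,1]+17);print('  can wall',circ(q[dd>69]),circ(q[dd>69],74))
E
python3 cov.py 5 230.7
```

```text
scene5 z med 232.3 n 40 free (array([483.8, -15.7,  75.3]), np.float64(1.05)) fixed (array([483.7, -16.4]), np.float64(1.2))
  can wall (array([484.7, -15.9,  71.9]), np.float64(1.47)) (array([484. , -16.9]), np.float64(2.46))
side5 z med 232.7 n 58 free (array([483.3, -15.1,  75.1]), np.float64(1.97)) fixed (array([483.4, -14.9]), np.float64(2.18))
  can wall (array([482.4, -18.4,  72.4]), np.float64(2.02)) (array([483.1, -17.5]), np.float64(2.37))
```

```bash
python3 - <<'E'
from h import *
plan((520,36.3,125),56.2)
E
```

```text
t 5.0 pos [520.   37.9 240. ] az 56.4 z [-0.001  0.    -1.   ] F [ 0.3  0.7 -2.4] w 11.1
turn [-0.0009  0.0005  0.0051] shift [-0.0027  0.0018  0.23  ] dist 115.0 deg 0.2
```

```bash
python3 -m inch '[0,0,0,-0.0027,0.0018,0.03,0, 0,0,0,-0.0027,0.0018,0.07,0, 0,0,0,-0.0027,0.0018,0.11,0, 0,0,0,-0.0027,0.0018,0.15,0, 0,0,0,-0.0027,0.0018,0.19,0, 0,0,0,-0.0027,0.0018,0.22,0, 0,0,0,-0.0027,0.0018,0.23,0, 0,0,0,-0.0027,0.0018,0.23,0]'
python3 look.py 6; python3 cov.py 6 116
```

```text
time_s: 5.8
ee_pos: [519.9, 35.9, 124.6]
ee_rot: [0.882, 0.472, -0.001, -0.0]
contact_force: [0.7, -0.4, -1.1]
grip_width: 11.0
t 5.8 pos [519.9  35.9 124.6] az 56.3 z [-0.001  0.    -1.   ] F [ 0.7 -0.4 -1.1] w 11.0
turn [-0.0026  0.0013  0.0038] shift [ 0.0008  0.0023 -0.2307] dist 115.0 deg 0.1
scene6 z med 117.3 n 42 free (array([483.8, -18. ,  75.1]), np.float64(1.05)) fixed (array([483.7, -18.7]), np.float64(1.28))
  can wall (array([484.2, -16.8,  72.7]), np.float64(1.45)) (array([483.5, -18.2]), np.float64(1.56))
side6 z med 118.2 n 57 free (array([484.3, -16.2,  75.2]), np.float64(1.98)) fixed (array([484.4, -16. ]), np.float64(2.26))
  can wall (array([482.5, -18.2,  72.8]), np.float64(2.0)) (array([483.2, -17.2]), np.float64(2.16))
```

View pics/c6.png

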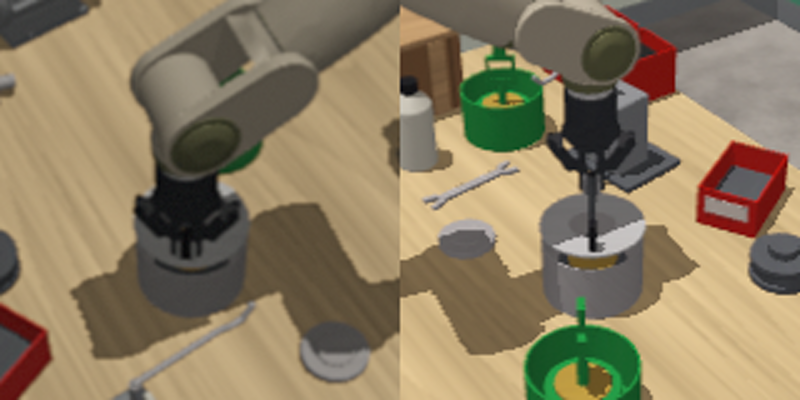

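View pics/wrist6.png

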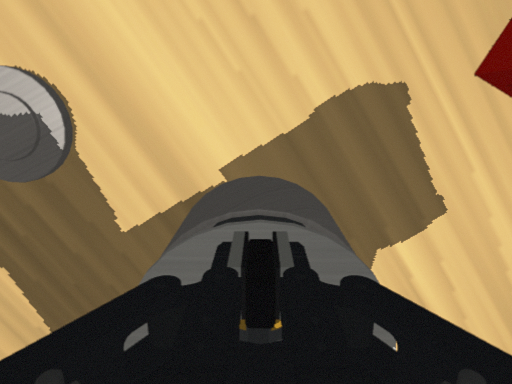

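```bash
python3 -m inch '[0,0,0,0,0,0.01,0, 0,0,0,0,0,0.02,0, 0,0,0,0,0,0.03,0, 0,0,0,0,0,0.038,0, 0,0,0,0,0,0.041,0, 0,0,0,0,0,0.043,0, 0,0,0,0,0,0.044,0, 0,0,0,0,0,0.044,0]'
python3 look.py 7; python3 cov.py 7 94
```

```text
time_s: 6.75
ee_pos: [520.6, 36.1, 103.9]
ee_rot: [0.882, 0.472, 0.0, 0.0]
contact_force: [-0.4, 0.1, -1.0]
grip_width: 11.1
t 6.75 pos [520.6  36.1 103.9] az 56.3 z [ 0.001 -0.    -1.   ] F [-0.4  0.1 -1. ] w 11.1
turn [ 0.0021 -0.0009  0.0046] shift [ 2.000e-04  2.000e-03 -2.722e-01] dist 136.0 deg 0.2
scene7 z med 96.1 n 42 free (array([484.2, -18. ,  75.4]), np.float64(1.27)) fixed (array([484.3, -18.6]), np.float64(1.38))
  can wall (array([483.7, -17.8,  73.5]), np.float64(1.37)) (array([483.5, -18.3]), np.float64(1.38))
side7 z med 96.6 n 56 free (array([484.1, -16.1,  75.5]), np.float64(2.89)) fixed (array([484. , -16.1]), np.float64(2.91))
  can wall (array([482.4, -18. ,  72.8]), np.float64(2.0)) (array([483.1, -17. ]), np.float64(2.09))
```

View pics/c7.png

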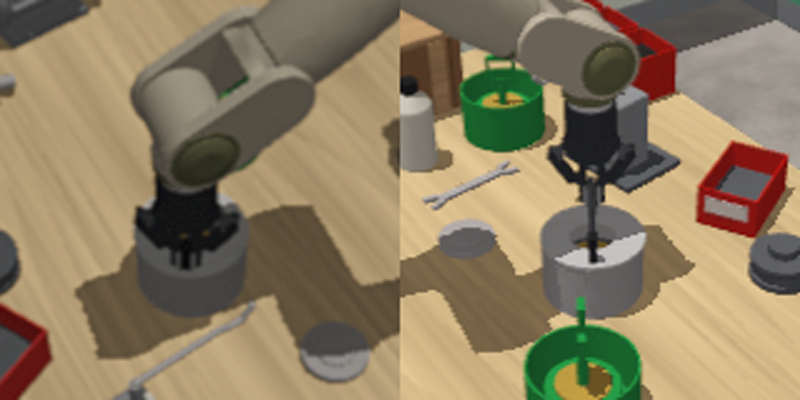

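```bash
python3 -m inch '[0,0,0,0,0,0.002,0, 0,0,0,0,0,0.003,0, 0,0,0,0,0,0.004,0, 0,0,0,0,0,0.004,0]'; python3 -m inch '[0,0,0,0,0,0.003,0, 0,0,0,0,0,0.003,0]'
```

```text
time_s: 7.3
ee_pos: [520.6, 36.1, 102.0]
ee_rot: [0.882, 0.472, 0.001, 0.0]
contact_force: [-0.0, 0.3, 0.0]
grip_width: 11.8
time_s: 7.5
ee_pos: [520.8, 36.1, 102.0]
ee_rot: [0.881, 0.472, 0.001, 0.001]
contact_force: [-5.7, 2.2, 13.8]
grip_width: 11.0
```

```bash
python3 -m inch '[0,0,0,0,0,-0.001,45, 0,0,0,0,0,-0.001,45, 0,0,0,0,0,-0.001,45, 0,0,0,0,0,-0.001,45]'; python3 look.py 8; python3 cov.py 8 94
python3 - <<'E'
from h import *
for n in('scene8','side8'):
    P=cloud(load(n)).reshape(-1,3);d=np.hypot(P[:,0]-484,P[:,1]+17)
    q=P[(d<74)&(d>34)&(abs(P[:,2]-95)<8)]
    A=np.c_[q[:,:2]-[484,-17],np.ones(len(q))];k=np.linalg.lstsq(A,q[:,2],rcond=None)[0];rs=q[:,2]-A@k;g=abs(rs)<2.5;print(n,np.linalg.lstsq(A[g],q[g,2],rcond=None)[0].round(3),g.sum())
E
```

```text
time_s: 7.9
ee_pos: [520.7, 36.1, 102.3]
ee_rot: [0.881, 0.472, 0.001, 0.001]
contact_force: [-0.4, 0.1, -0.1]
grip_width: 38.2
t 7.9 pos [520.7  36.1 102.3] az 56.4 z [ 0.002 -0.    -1.   ] F [-0.4  0.1 -0.1] w 38.2
turn [ 0.0033 -0.0011  0.0051] shift [-0.      0.0021 -0.2754] dist 138.0 deg 0.2
scene8 z med 94.0 n 40 free (array([485.5, -16.3,  75.4]), np.float64(1.49)) fixed (array([485.5, -16.8]), np.float64(1.54))
  can wall (array([483.7, -17.7,  73.6]), np.float64(1.41)) (array([483.4, -18.1]), np.float64(1.41))
side8 z med 94.8 n 59 free (array([483.3, -18.2,  75.1]), np.float64(2.96)) fixed (array([483.3, -18.3]), np.float64(3.07))
  can wall (array([482.7, -17.8,  73. ]), np.float64(2.06)) (array([483.2, -17. ]), np.float64(2.13))
scene8 [-4.0000e-03 -6.0000e-03  9.4509e+01] 250
side8 [ 5.0000e-03 -1.0000e-03  9.4984e+01] 448
```

View pics/c8.png

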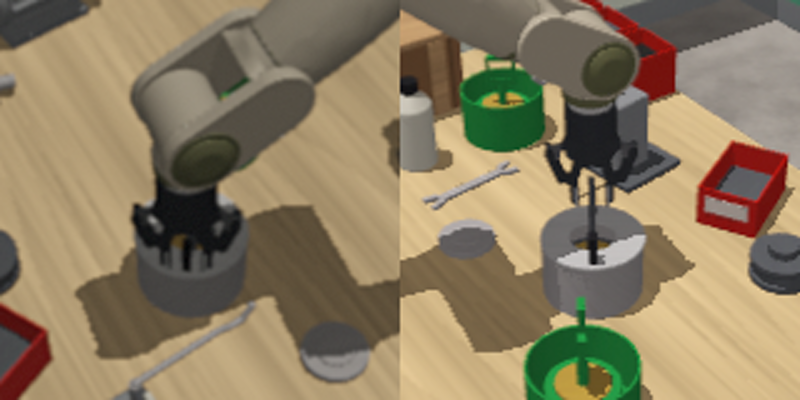

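View pics/wrist8.png

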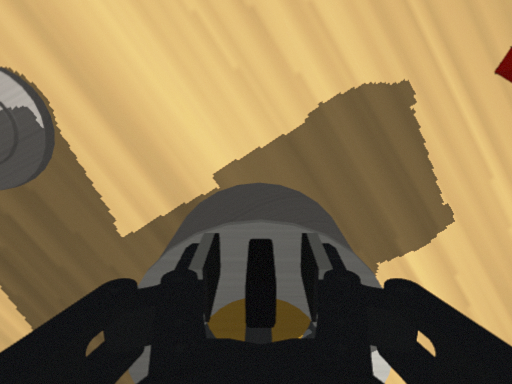

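```bash
python3 -m inch '[0,0,0,0,0,-0.06,45, 0,0,0,0,0,-0.16,45, 0,0,0,0,0,-0.26,45, 0,0,0,0,0,-0.36,70, 0,0,-1,0,0,-0.36,70, 0,0,-1,0,0,-0.36,70, 0,0,-1,0,0,-0.36,70, 0,0,-1,0,0,-0.36,70]'
python3 -m inch '[0,0,-1,0,0,0,70, 0,0,-1,0,0,0,70, 0,0,-1,0,0,0,70, 0,0,-1,0,0,0,70]'
python3 - <<'E'
from h import *
st();plan((500,0,270),146)
E
```

```text
time_s: 8.85
ee_pos: [520.3, 36.2, 282.3]
ee_rot: [0.727, 0.686, 0.0, 0.001]
contact_force: [0.1, -0.4, -0.6]
grip_width: 59.6
time_s: 9.25
ee_pos: [520.3, 36.2, 282.2]
ee_rot: [0.523, 0.852, 0.0, 0.001]
contact_force: [-0.4, 0.8, -0.8]
grip_width: 59.6
time_s 9.25
ee_pos [520.286   36.2194 282.1828]
ee_rot [5.228e-01 8.524e-01 2.000e-04 8.000e-04]
contact_force [-0.3825  0.7651 -0.7913]
grip_width 59.5565
joint_pos [-1.5530e-01  2.7240e-01  1.4189e+00 -2.0000e-04  1.4487e+00 -6.2570e-01]
t 9.25 pos [520.3  36.2 282.2] az 117.0 z [ 0.002 -0.    -1.   ] F [-0.4  0.8 -0.8] w 59.6
turn [ 0.0016  0.0026 -0.9682] shift [-0.0462 -0.069   0.0243] dist 43.0 deg 29.0
```

```bash
python3 - <<'E'
from h import *
plan((505,-32,290),146)
E
```

```text
t 9.25 pos [520.3  36.2 282.2] az 117.0 z [ 0.002 -0.    -1.   ] F [-0.4  0.8 -0.8] w 59.6
turn [ 0.0016  0.0026 -0.9682] shift [-0.1078 -0.0891 -0.0156] dist 70.0 deg 29.0
```

```bash
python3 -m inch '[0,0,-0.9682,-0.1078,-0.0891,-0.0156,70, 0,0,-0.9682,-0.1078,-0.0891,-0.0156,70, 0,0,-0.9682,-0.1078,-0.0891,-0.0156,70, 0,0,-0.9682,-0.1078,-0.0891,-0.0156,70, 0,0,-0.9682,-0.1078,-0.0891,-0.0156,70]'
python3 look.py 9
python3 - <<'E'
from h import *
f=load('wrist9');P=cloud(f).reshape(-1,3);C=f['frame'].reshape(-1,3).astype(int)
d=np.hypot(P[:,0]-484,P[:,1]+17)
q=P[(d<30)&(P[:,2]>155)&(P[:,2]<200)];print(len(q),q.min(0),q.max(0))
q=q[q[:,2]>184]
r=cv2.minAreaRect(q[:,:2].astype(np.float32));print('tab top',r,len(q),np.median(q[:,2]))
m=q[:,:2].mean(0);v=np.linalg.svd(q[:,:2]-m)[2][0];print(m,np.degrees(np.arctan2(v[1],v[0])))
q=P[(d<90)&(abs(P[:,2]-94)<6)];print(np.median(q[:,2]),circ(q[np.hypot(q[:,0]-484,q[:,1]+17)>73]))
q=P[(d<90)&(d>35)&(P[:,2]>138)&(P[:,2]<142)];print('grips',len(q))
g=P[(d<80)&(d>40)&(abs(P[:,2]-138)<5)&(C.max(1)<80)]
for s in(1,-1):
    k=g[(g[:,:2]-[484,-17])@np.array([.55,.83])*s>0];print(len(k),k.mean(0))
E
```

```text
time_s: 9.75
ee_pos: [504.9, -32.2, 289.9]
ee_rot: [0.292, 0.956, 0.0, 0.001]
contact_force: [-0.1, -0.1, -1.2]
grip_width: 59.8
t 9.75 pos [504.9 -32.2 289.9] az 146.0 z [ 0.001 -0.    -1.   ] F [-0.1 -0.1 -1.2] w 59.8
turn [2.9000e-03 1.4000e-03 2.9936e+00] shift [0.0488 0.1307 0.0999] dist 86.0 deg 89.8
603 [473.47878257 -29.78015582 155.20071828] [494.84967262  -4.83431283 191.61934702]
tab top ((484.26898193359375, -17.518251419067383), (23.030200958251953, 10.252873420715332), 56.195499420166016) 445 189.4902544590062
[484.18800449 -17.31265156] -123.38026790461527
94.50716396667053 (array([484.6, -17.2,  74.3]), np.float64(0.89))
grips 349
270 [516.7552398   29.90513303 138.19710004]
284 [452.43542087 -64.61313228 138.17871089]
```

View pics/wrist9.png

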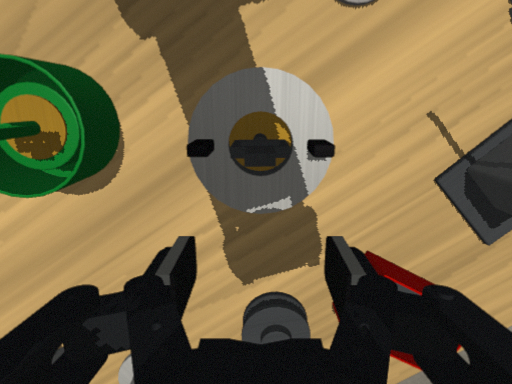

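View pics/c9.png

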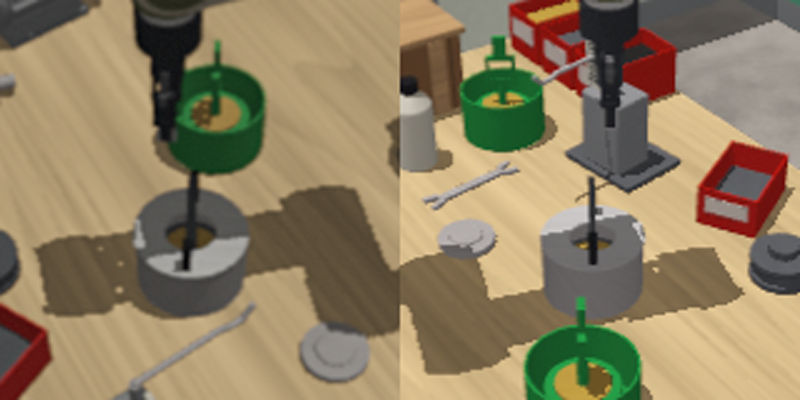

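```bash
python3 - <<'E'
from h import *
plan((484.2,-17.4,156),146.3)
E
```

```text
t 9.9 pos [505.  -31.9 289.9] az 145.9 z [ 0.001 -0.    -1.   ] F [-0.8 -1.4 -0.1] w 59.8
turn [ 0.0008  0.0026 -0.0136] shift [0.0511 0.0006 0.2678] dist 136.0 deg 0.4
```

```bash
python3 -m inch '[0,0,-0.0136,0.0511,0.0006,0,70, 0,0,-0.0136,0.0511,0.0006,0.06,70, 0,0,-0.0136,0.0511,0.0006,0.12,70, 0,0,-0.0136,0.0511,0.0006,0.18,70, 0,0,-0.0136,0.0511,0.0006,0.23,70, 0,0,-0.0136,0.0511,0.0006,0.26,70, 0,0,-0.0136,0.0511,0.0006,0.2678,70, 0,0,-0.0136,0.0511,0.0006,0.2678,70]'
python3 - <<'E'
from h import *
plan((484.2,-17.4,156),146.3)
E
python3 -m inch '[0,0,0,0,0,0,0, 0,0,0,0,0,0,0, 0,0,0,0,0,0,0, 0,0,0,0,0,0,0, 0,0,0,0,0,0,0, 0,0,0,0,0,0,0]'
python3 look.py 10
```

```text
time_s: 10.7
ee_pos: [484.2, -17.3, 156.0]
ee_rot: [0.29, 0.957, -0.0, 0.001]
contact_force: [-0.0, 0.2, 0.5]
grip_width: 59.9
t 10.7 pos [484.2 -17.3 156. ] az 146.3 z [ 0.001 -0.    -1.   ] F [-0.   0.2  0.5] w 59.9
turn [ 0.0006  0.002  -0.0011] shift [-0.0001 -0.0002  0.0001] dist 0.0 deg 0.1
time_s: 11.3
ee_pos: [484.4, -17.7, 156.8]
ee_rot: [0.29, 0.957, -0.0, 0.001]
contact_force: [-3.2, -4.0, 5.7]
grip_width: 22.8
t 11.3 pos [484.4 -17.7 156.8] az 146.3 z [ 0.002 -0.001 -1.   ] F [-3.2 -4.   5.7] w 22.8
turn [0.0035 0.0036 3.0021] shift [-0.0025  0.1297 -0.1664] dist 105.0 deg 90.1
```

View pics/wrist10.png

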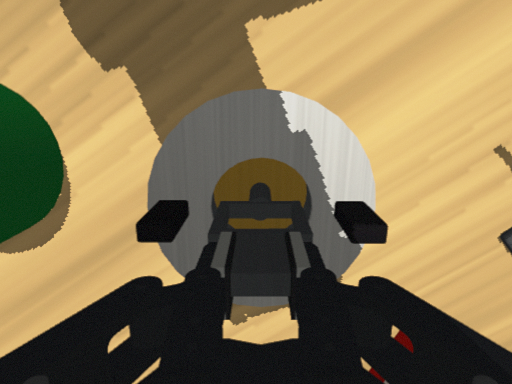

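View pics/c10.png

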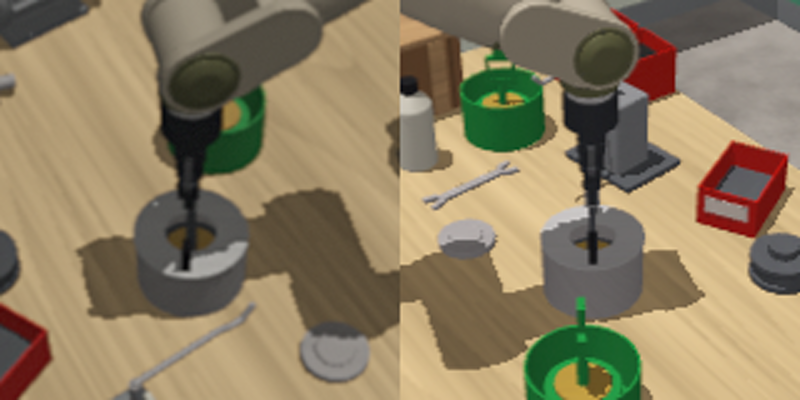

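```bash
python3 - <<'E'
from h import *
for n in('scene0','scene5','scene8','side0','side5','side4'):
    f=load(n);P=cloud(f).reshape(-1,3);C=f['frame'].reshape(-1,3).astype(int)
    m=(P[:,0]>515)&(P[:,0]<672)&(P[:,1]>185)&(P[:,1]<245)&(P[:,2]>212)&(P[:,2]<245)&(C.min(1)>60)
    q=P[m]; 
    if len(q)<20: print(n,len(q));continue
    a=q[(q[:,0]>575)]
    if len(a)<5: a=q
    l=cv2.fitLine(a[:,:2].astype(np.float32),cv2.DIST_HUBER,0,.01,.01).ravel();ang=np.degrees(np.arctan2(l[1],l[0]))
    d=np.array([np.cos(np.radians(8.7)),np.sin(np.radians(8.7))])
    t=q[:,:2]@d;sidev=q[:,:2]@np.array([-d[1],d[0]])
    print(n,len(q),'ang',(ang+90)%180-90,'y at x=553',l[3]+(553-l[2])*l[1]/l[0],'tip t',np.sort(t)[:3].round(1),'n-mid',np.median(sidev).round(1),'zmax',q[:,2].max().round(1))
    for tt in range(520,600,8):
        s=(t>=tt+10)&(t<tt+18)
        if s.any(): print('   t',tt+14,q[s].mean(0).round(1),s.sum(),q[s,2].min().round(1),q[s,2].max().round(1))
    P=cloud(f);g=f['frame'].astype(int)
f=load('scene0');P=cloud(f).reshape(-1,3);C=f['frame'].reshape(-1,3).astype(int)
for nm,mk in(('purple',(C[:,2]>C[:,1]+30)&(C[:,0]>C[:,1]+15)),('green',(C[:,1]>C[:,0]+40)&(C[:,1]>C[:,2]+30)),('red',(C[:,0]>C[:,1]+60))):
    q=P[mk&(P[:,2]>15)&(P[:,2]<200)&(P[:,0]>250)&(P[:,0]<900)&(abs(P[:,1])<600)]
    print(nm,q.mean(0).round(),q.min(0).round(),q.max(0).round())
f=load('scene0')
for u in [(365,310),(183,250),(325,250),(391,250),(310,342)]: print(u,world(f,[u]).round())
E
```

```text
scene0 159 ang 9.046799 y at x=553 209.80699 tip t [555.1 555.9 557.7] n-mid 124.4 zmax 239.4
   t 558 [533.2 207.5 236.3] 7 233.7 239.4
   t 566 [540.2 208.4 230.7] 13 224.1 239.3
   t 574 [548.4 209.4 225.1] 9 220.6 231.2
   t 582 [556. 210. 223.] 7 221.2 225.5
   t 590 [563.7 212.3 225.3] 7 220.9 228.8
   t 598 [571.5 213.1 227.1] 9 222.5 230.4
   t 606 [579.9 214.  230.1] 8 227.7 232.9
scene5 159 ang 8.232201 y at x=553 210.83047 tip t [554.9 555.8 558.2] n-mid 124.3 zmax 239.6
   t 558 [533.1 207.3 236.7] 7 233.2 239.6
   t 566 [539.3 207.6 231.1] 10 224.8 235.5
   t 574 [548.1 210.3 226.4] 11 220.7 231.7
   t 582 [556.7 211.  224.8] 7 222.9 226.2
   t 590 [564.4 212.8 225.2] 8 221.2 228.8
   t 598 [572.  213.2 228.1] 8 225.6 230.4
   t 606 [580.4 213.7 230. ] 9 225.3 233.5
scene8 159 ang 8.082321 y at x=553 210.68584 tip t [555.7 556.3 556.8] n-mid 124.1 zmax 242.1
   t 558 [533.5 207.9 237.7] 7 234.3 242.1
   t 566 [540.  208.4 231.3] 12 225.9 235.0
   t 574 [548.4 210.2 226.1] 10 219.1 230.1
   t 582 [556.5 210.7 224.3] 7 222.4 227.1
   t 590 [564.2 212.5 225.2] 8 218.5 229.0
[... 596 characters left out ...]
6.7] n-mid 120.4 zmax 241.0
   t 550 [527.2 201.7 238.9] 2 236.8 241.0
   t 558 [533.4 204.9 234.3] 4 229.4 239.5
   t 566 [541.9 205.3 227.2] 5 224.1 232.1
   t 574 [549.8 206.8 222.7] 2 221.1 224.3
   t 582 [555.9 206.6 224.4] 3 222.4 227.2
   t 590 [563.6 210.2 225.4] 4 223.8 226.5
   t 598 [572.8 210.1 228. ] 4 222.6 233.6
   t 606 [580.7 214.1 226.2] 3 224.8 228.2
purple [278. 331.  57.] [250. 247.  15.] [297. 380.  96.]
green [547. 307.  70.] [ 256. -293.   15.] [678. 513. 194.]
red [ 815. -111.   62.] [ 713. -589.   15.] [900. 473. 101.]
(365, 310) [[447. 456. 124.]]
(183, 250) [[787. -22.  25.]]
(325, 250) [[385. 192.  15.]]
(391, 250) [[226. 315.  61.]]
(310, 342) [[607. 444.  72.]]
```

```bash
python3 -m inch '[0,0,0,0,0,-0.01,0, 0,0,0,0,0,-0.03,0, 0,0,0,0,0,-0.06,0, 0,0,0,0,0,-0.1,0, 0,0,0,0,0,-0.15,0, 0,0,0,0,0,-0.19,0, 0,0,0,0,0,-0.21,0, 0,0,0,0,0,-0.21,0]'
python3 -m inch '[0,0,-0.1,0,0,0,0, 0,0,-0.3,0,0,0,0, 0,0,-0.5,0,0,0,0, 0,0,-0.7,0,0,0,0, 0,0,-0.9,0,0,0,0, 0,0,-0.9,0,0,0,0]'
python3 look.py 11
python3 - <<'E'
from h import *
plan((476,197.1,261),188.4)
E
```

```text
time_s: 12.25
ee_pos: [484.5, -17.6, 262.8]
ee_rot: [0.29, 0.957, -0.0, 0.002]
contact_force: [1.2, 1.1, -6.1]
grip_width: 23.1
time_s: 12.85
ee_pos: [484.1, -17.4, 261.6]
ee_rot: [0.058, 0.998, -0.0, 0.001]
contact_force: [0.1, 0.3, -6.6]
grip_width: 22.8
t 12.85 pos [484.1 -17.4 261.6] az 173.3 z [ 0.002 -0.001 -1.   ] F [ 0.1  0.3 -6.6] w 22.8
turn [2.6000e-03 3.8000e-03 3.9038e+00] shift [-0.0615  0.114   0.0431] dist 68.0 deg 117.1
t 13.0 pos [484.3 -17.5 262.1] az 173.1 z [ 0.003 -0.001 -1.   ] F [-0.8  0.3 -6.2] w 22.8
turn [-0.0027  0.0052 -0.5093] shift [0.0679 0.4241 0.0016] dist 215.0 deg 15.3
```

View pics/c11.png

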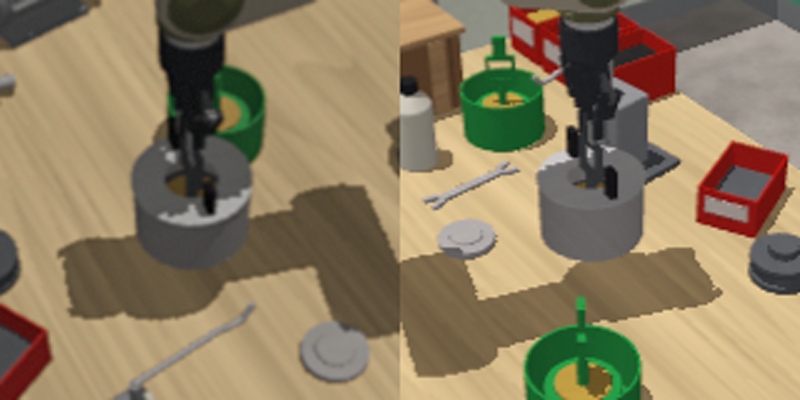

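```bash
python3 -m inch '[0,0,-0.15,0.01,0.03,0,0, 0,0,-0.35,0.03,0.09,0,0, 0,0,-0.51,0.05,0.16,0,0, 0,0,-0.51,0.068,0.23,0,0, 0,0,-0.51,0.068,0.3,0.0016,0, 0,0,-0.51,0.068,0.37,0.0016,0, 0,0,-0.51,0.0679,0.41,0.0016,0, 0,0,-0.51,0.0679,0.4241,0.0016,0]'
python3 -m inch '[0,0,0,0,0,0,0, 0,0,0,0,0,0,0]'
python3 - <<'E'
from h import *
plan((476,197.1,261),188.4)
for n in('scene','side','wrist'): grab(n,n+'12')
a=cv2.imread('pics/scene12.png')[190:350,180:340];b=cv2.imread('pics/side12.png')[70:230,160:320]
cv2.imwrite('pics/c12.png',cv2.resize(np.hstack([a,b]),None,fx=2.5,fy=2.5,interpolation=cv2.INTER_CUBIC))
E
```

```text
time_s: 13.8
ee_pos: [475.8, 198.9, 260.5]
ee_rot: [-0.074, 0.997, -0.001, 0.001]
contact_force: [-0.1, -0.2, -6.1]
grip_width: 22.6
time_s: 14.0
ee_pos: [475.7, 198.3, 260.3]
ee_rot: [-0.073, 0.997, -0.001, 0.001]
contact_force: [-0.5, -0.2, -5.0]
grip_width: 22.9
t 14.0 pos [475.7 198.3 260.3] az -171.6 z [ 0.001 -0.001 -1.   ] F [-0.5 -0.2 -5. ] w 22.9
turn [-0.0032  0.0023 -0.0003] shift [-0.0003 -0.0025 -0.0014] dist 1.0 deg 0.1
```

View pics/c12.png

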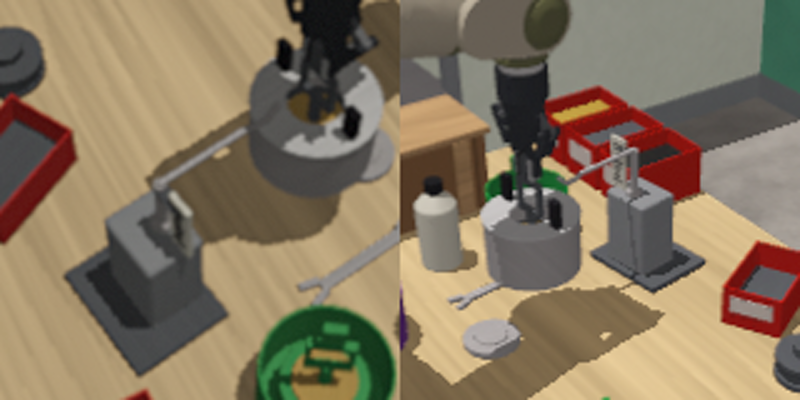

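View pics/wrist12.png

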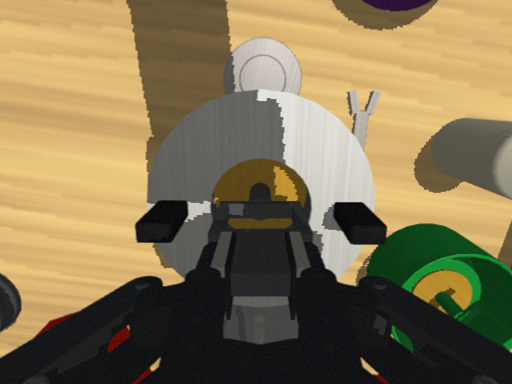

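```bash
python3 - <<'E'
from h import *
for n in('scene12','side12'):
    f=load(n);P=cloud(f).reshape(-1,3);C=f['frame'].reshape(-1,3).astype(int)
    d=np.hypot(P[:,0]-476,P[:,1]-198)
    q=P[(d<74)&(d>36)&(abs(P[:,2]-198)<12)];A=np.c_[q[:,:2]-[476,198],np.ones(len(q))];k=np.linalg.lstsq(A,q[:,2],rcond=None)[0];g=abs(q[:,2]-A@k)<3;print(n,np.linalg.lstsq(A[g],q[g,2],rcond=None)[0].round(3))
    m=(P[:,0]>515)&(P[:,0]<560)&(P[:,1]>190)&(P[:,1]<225)&(P[:,2]>216)&(P[:,2]<243)&(C.min(1)>60);print(P[m].mean(0) if m.any() else 0,m.sum(),P[m].min(0) if m.any() else 0)
plan((554.5,208.7,261),188.4)
E
```

```text
scene12 [-3.0000e-03 -1.0000e-02  1.9794e+02]
[543.90151535 209.28803456 230.00045715] 35 [530.7420765  204.40152973 221.99515238]
side12 [1.00000e-03 7.00000e-03 1.98879e+02]
[541.32499182 205.00050437 229.37888963] 14 [530.07755522 198.89555262 220.83212262]
t 14.15 pos [475.8 198.1 260.6] az -171.6 z [ 0.002 -0.001 -1.   ] F [-0.3 -0.1 -5.5] w 23.2
turn [-0.003   0.0036 -0.0013] shift [-0.1587 -0.0018 -0.0005] dist 79.0 deg 0.1
```

```bash
python3 -m inch '[0,0,0,-0.015,0,0,0, 0,0,0,-0.04,0,0,0, 0,0,0,-0.07,-0.001,0,0, 0,0,0,-0.1,-0.0018,0,0, 0,0,0,-0.13,-0.0018,0,0, 0,0,0,-0.15,-0.0018,0,0, 0,0,0,-0.1587,-0.0018,0,0, 0,0,0,-0.1587,-0.0018,0,0]'
python3 - <<'E'
from h import *
plan((554.5,208.7,240),188.4)
for n in('scene','side','wrist'): grab(n,n+'13')
a=cv2.imread('pics/scene13.png')[190:350,180:340];b=cv2.imread('pics/side13.png')[70:230,180:340]
cv2.imwrite('pics/c13.png',cv2.resize(np.hstack([a,b]),None,fx=2.5,fy=2.5,interpolation=cv2.INTER_CUBIC))
E
```

```text
time_s: 14.95
ee_pos: [554.9, 208.4, 260.4]
ee_rot: [-0.073, 0.997, -0.001, 0.001]
contact_force: [-0.5, -0.3, -6.3]
grip_width: 23.0
t 14.95 pos [554.9 208.4 260.4] az -171.7 z [ 0.002 -0.001 -1.   ] F [-0.5 -0.3 -6.3] w 23.0
turn [-0.0031  0.0029 -0.0023] shift [0.0008 0.0008 0.0408] dist 20.0 deg 0.1
```

View pics/c13.png

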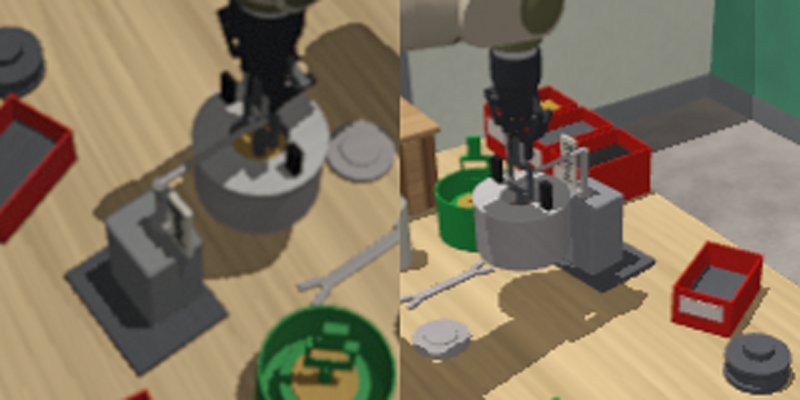

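View pics/wrist13.png

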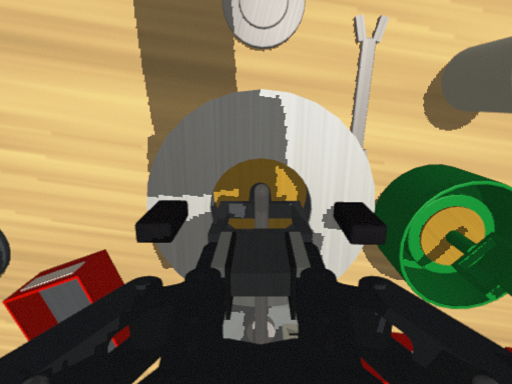

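```bash
python3 -m inch '[0,0,0,0,0,0.01,0, 0,0,0,0,0,0.02,0, 0,0,0,0,0,0.03,0, 0,0,0,0,0,0.038,0, 0,0,0,0,0,0.044,0, 0,0,0,0,0,0.05,0, 0,0,0,0,0,0.056,0, 0,0,0,0,0,0.06,0]'
python3 -m inch '[0,0,0,0,0,0.005,0, 0,0,0,0,0,0.01,0, 0,0,0,0,0,0.015,0, 0,0,0,0,0,0.02,0, 0,0,0,0,0,0.025,0, 0,0,0,0,0,0.025,0]'
```

```text
time_s: 15.9
ee_pos: [554.3, 208.6, 230.8]
ee_rot: [-0.073, 0.997, -0.001, 0.001]
contact_force: [-1.4, 0.3, -4.3]
grip_width: 22.9
time_s: 16.5
ee_pos: [554.3, 208.6, 218.1]
ee_rot: [-0.073, 0.997, -0.001, 0.001]
contact_force: [-1.7, -0.6, -1.6]
grip_width: 22.7
```

```bash
python3 -m inch '[0,0,0,0.001,0,0.004,0, 0,0,0,0.002,0,0.008,0, 0,0,0,0.003,0,0.012,0, 0,0,0,0.004,0,0.015,0, 0,0,0,0.004,0,0.015,0, 0,0,0,0.004,0,0.015,0]'
for i in 1 2 3; do python3 -m inch '[0,0,0,0,0,0,0]' | sed -n '2p;4p'; done
python3 - <<'E'
from h import *
plan((554.5,208.7,240),188.4)
for n in('scene','side','wrist'): grab(n,n+'14')
a=cv2.imread('pics/scene14.png')[190:350,180:340];b=cv2.imread('pics/side14.png')[70:230,180:340]
cv2.imwrite('pics/c14.png',cv2.resize(np.hstack([a,b]),None,fx=2.5,fy=2.5,interpolation=cv2.INTER_CUBIC))
E
```

```text
time_s: 17.1
ee_pos: [552.6, 208.3, 210.8]
ee_rot: [-0.073, 0.997, -0.001, 0.001]
contact_force: [3.8, -0.1, -0.4]
grip_width: 22.7
ee_pos: [552.7, 208.3, 210.9]
contact_force: [3.1, 1.7, 0.2]
ee_pos: [552.7, 208.3, 211.0]
contact_force: [2.4, 0.8, -1.3]
ee_pos: [552.7, 208.3, 211.1]
contact_force: [2.7, 0.5, -0.2]
t 17.4 pos [552.7 208.3 211.1] az -171.6 z [ 0.003 -0.001 -1.   ] F [ 2.7  0.5 -0.2] w 23.0
turn [-0.0029  0.006  -0.0015] shift [-0.0039  0.0002 -0.0579] dist 29.0 deg 0.2
```

View pics/c14.png

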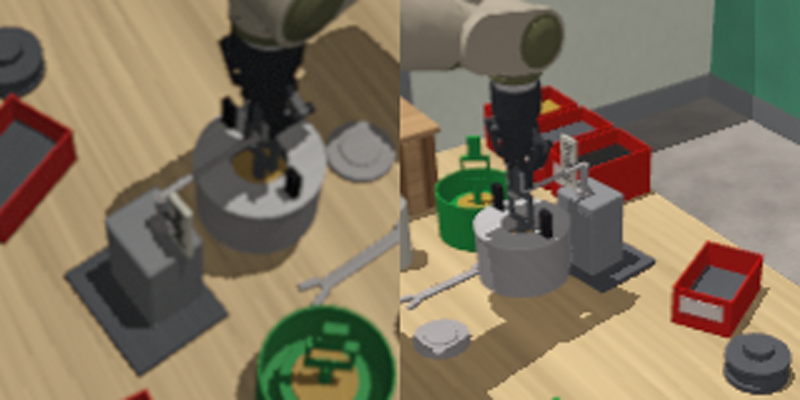

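View pics/wrist14.png

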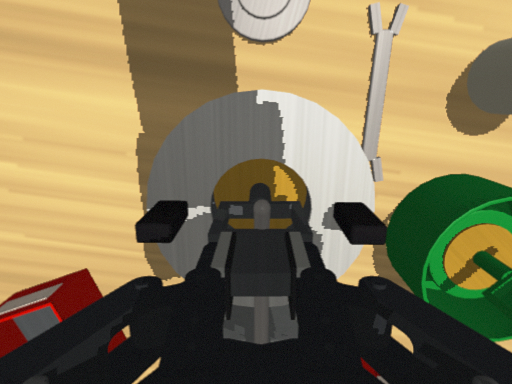

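```bash
python3 -m inch '[0,0,0,-0.001,0,0.002,0, 0,0,0,-0.002,0,0.005,0, 0,0,0,-0.002,0,0.006,0, 0,0,0,-0.002,0,0.006,0]'
for i in 1 2 3; do python3 -m inch '[0,0,0,0,0,0,0]' | sed -n '2p;4p'; done
```

```text
time_s: 17.95
ee_pos: [553.2, 208.4, 207.7]
ee_rot: [-0.073, 0.997, -0.001, 0.001]
contact_force: [-2.1, 0.2, 0.1]
grip_width: 22.9
ee_pos: [553.1, 208.4, 207.6]
contact_force: [-1.4, 0.2, -0.2]
ee_pos: [553.1, 208.4, 207.7]
contact_force: [-0.8, -0.1, 0.1]
ee_pos: [553.1, 208.4, 207.7]
contact_force: [-0.9, -0.4, 0.3]
```

Fz is about zero, so the spring carries the full weight. Opening the jaws slowly in place.

```bash
python3 -m inch '[0,0,0,0,0,0,34, 0,0,0,0,0,0,38, 0,0,0,0,0,0,45, 0,0,0,0,0,0,60, 0,0,0,0,0,0,60, 0,0,0,0,0,0,60]'
python3 - <<'E'
from h import *
for n in('scene','side','wrist'): grab(n,n+'15')
a=cv2.imread('pics/scene15.png')[190:350,180:340];b=cv2.imread('pics/side15.png')[70:230,180:340]
cv2.imwrite('pics/c15.png',cv2.resize(np.hstack([a,b]),None,fx=2.5,fy=2.5,interpolation=cv2.INTER_CUBIC))
E
```

```text
time_s: 18.85
ee_pos: [553.2, 208.4, 207.8]
ee_rot: [-0.073, 0.997, -0.001, 0.001]
contact_force: [0.2, 0.4, 0.0]
grip_width: 51.0
```

View pics/c15.png

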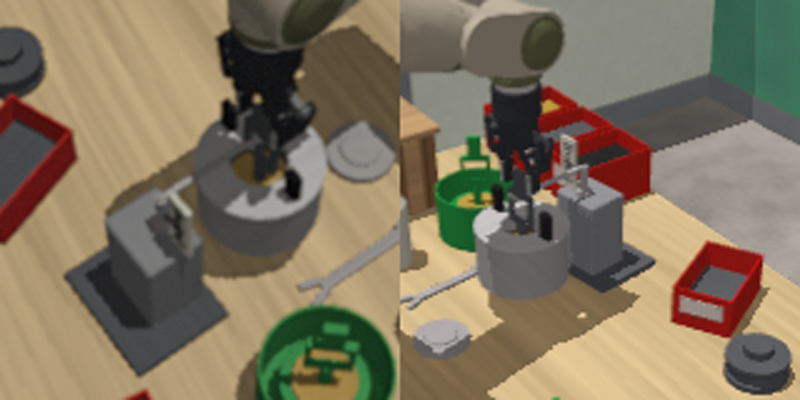

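View pics/wrist15.png

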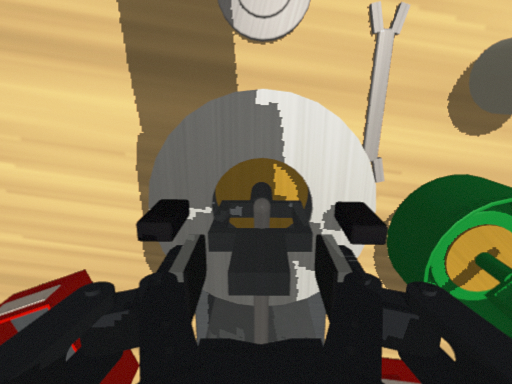

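```bash
python3 -m inch '[0,0,0,0,0,-0.02,60, 0,0,0,0,0,-0.06,60, 0,0,0,0,0,-0.12,60, 0,0,0,0,0,-0.2,60, 0,0,0,0,0,-0.26,60, 0,0,0,0,0,-0.3,60, 0,0,0,0.2,0,-0.3,60, 0,0,0,0.3,0,-0.3,60]'
for i in 1 2 3 4; do python3 -m inch '[0,0,0,0,0,0,60,0,0,0,0,0,0,60,0,0,0,0,0,0,60,0,0,0,0,0,0,60,0,0,0,0,0,0,60,0,0,0,0,0,0,60,0,0,0,0,0,0,60]' |head -1; done
cat > chk.py <<'E'
from h import *
import sys
t=sys.argv[1]
for n in('scene','side'):
    f=grab(n,n+t);P=cloud(f).reshape(-1,3);c=(553.5,208.5);d=np.hypot(P[:,0]-c[0],P[:,1]-c[1])
    q=P[(d<74)&(d>36)&(abs(P[:,2]-146)<12)];A=np.c_[q[:,:2]-c,np.ones(len(q))];k=np.linalg.lstsq(A,q[:,2],rcond=None)[0];g=abs(q[:,2]-A@k)<3;print(n,'plate slopes,z',np.linalg.lstsq(A[g],q[g,2],rcond=None)[0].round(3),'n',g.sum(),'mean',q[g].mean(0).round(1))
    q=P[(d<35)&(P[:,2]>185)&(P[:,2]<260)];print('  top z',np.sort(q[:,2])[-5:].round(1),q.mean(0).round(1))
a=cv2.imread(f'pics/scene{t}.png')[190:350,180:340];b=cv2.imread(f'pics/side{t}.png')[70:230,180:340]
cv2.imwrite(f'pics/c{t}.png',cv2.resize(np.hstack([a,b]),None,fx=2.5,fy=2.5,interpolation=cv2.INTER_CUBIC))
E
python3 chk.py 16;python3 -m inch '[0,0,0,0,0,0,60,0,0,0,0,0,0,60,0,0,0,0,0,0,60,0,0,0,0,0,0,60]'; python3 chk.py 17
```

```text
time_s: 19.8
ee_pos: [453.4, 193.8, 357.7]
ee_rot: [-0.073, 0.997, -0.001, 0.001]
contact_force: [-0.4, 1.2, 1.2]
grip_width: 51.3
time_s: 20.5
time_s: 21.2
time_s: 21.9
time_s: 22.6
scene plate slopes,z [-3.00000e-03 -1.00000e-03  1.44858e+02] n 931 mean [557.4 216.3 144.8]
  top z [242.1 242.2 242.3 242.4 244.9] [555.7 212.9 213.2]
side plate slopes,z [-2.00000e-03  1.90000e-02  1.45858e+02] n 289 mean [546.1 202.  145.7]
  top z [240.4 240.8 241.6 242.  243.4] [551.7 203.7 212.6]
time_s: 23.1
ee_pos: [453.6, 193.8, 357.5]
ee_rot: [-0.073, 0.997, -0.001, 0.001]
contact_force: [-0.2, 0.1, 0.5]
grip_width: 51.2
scene plate slopes,z [-4.00000e-03  1.00000e-03  1.44811e+02] n 910 mean [557.5 216.1 144.8]
  top z [241.5 241.7 241.8 242.  243.5] [556.  212.4 213.3]
side plate slopes,z [-2.00000e-03  1.60000e-02  1.45882e+02] n 282 mean [545.5 203.1 145.8]
  top z [240.3 240.4 240.8 241.5 241.6] [552.  203.8 212.5]
```

View pics/c17.png

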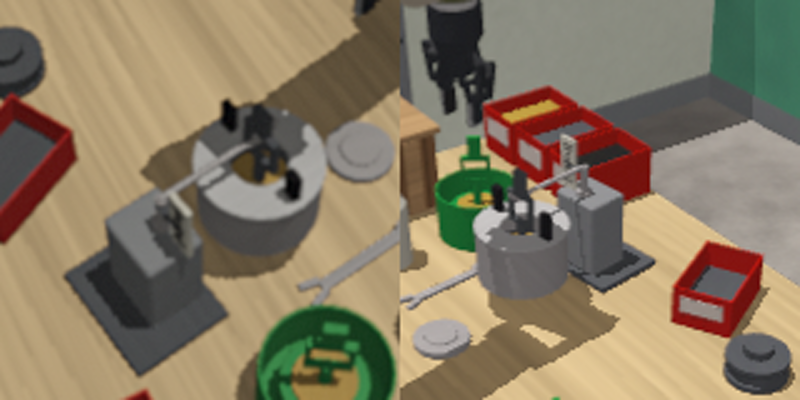

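```bash
ls pics/scene17.png
```

```text
pics/scene17.png
```

View pics/scene17.png

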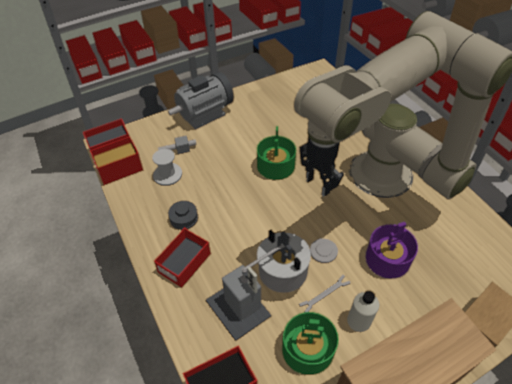

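```bash
python3 -c "
from plant import manip
print(manip.finish_job())"
```

```text
the job is handed in; nothing more can be done
None
```

The cover is on the canister, and the closed canister hangs still by its eye on the scale's hook. I handed the job in at about 23 s of the 69 s allowed.

- **Cover:** I lifted it by one grip, lowered it over the eye and released it on a light contact of about 14 N. In the wrist camera its centre was within 1 mm of the tab's, its top was level at about 94 mm, and the grip line was within 1° of the eye's uprights.
- **Hanging:** I gripped the tab, turned the canister to the scale and passed the eye over the hook tip. I then lowered it slowly until the vertical force on the gripper was about zero, and only then opened the jaws.
- **Last checks:** Two looks about 0.5 s apart, more than 3 s after letting go, agree within 0.1 mm in height. The hook has dipped about 30 mm, well short of the 60 mm stop. The arm was about 180 mm clear, and the other parts stood where they started in the last scene picture.
- **Disagreement:** The side camera read a plate slope of about 0.016–0.019 (around 1°) from a partly hidden view. The scene camera read level within 0.004, from a much larger visible area, so I took it as level.

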